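Secure the backup drive in the movers' transport cage

TASK

The backup drive still sticks out through the gateway of the movers' transport cage. Slide it fully inside, standing as it is, then lift the latch bar by its red grip, swing the gate shut with the bar held up clear of its yellow catch, and let the bar drop into the catch so that the gate is locked. Leave the tumbler, the tape roll and the stapler where they are.

Things in the scene. Friction and masses are not known exactly. Their poses are not given: they have to be found in the camera images.
- cage: Grey steel-mesh transport cage, fixed on the desk, 300 (x) by 400 (y) by 170 mm high, open on top, floor 14 mm above the desk. Origin: under the middle of its front, z up, x into the cage. The gateway in the front runs from y = -170 to +37 mm; the latch post beside it (16 mm square, 170 mm high) is at y = +45. The bay behind it is free to x = +289, y = -189 to +67 mm.
- gate (a joint): Hinge angle of the gate, rad: 0 = shut (firm stop), grows to 1.9 as the free edge swings out of the cage's front. Stays where it is left (0.1 N m of friction). Tube frame with mesh, 12 mm thick, 205 mm from hinge to free edge, 22 to 160 mm above the desk. Shut, it runs along the cage's +y from the hinge and fills x = 0 to 12 mm in the cage's frame.
- latch (a joint): Angle of the latch bar, rad: 0 = down, level on its rest; grows to 0.9 as its free end is lifted; falls by its own weight (0.28 kg). Flat steel bar 198 by 20 by 8 mm on the gate's outer face, turning in the gate's plane about latch_pivot; it reaches 182 mm beyond it, past the gate's free edge. It must be lifted at least 0.22 rad to pass over the catch's lip.
- gate_hinge (a point): Point on the gate's upright hinge axis at desk height, at x = 6, y = -176 mm in the cage's frame. Its axes turn with the gate: y along the gate to its free edge, -x out of the gate's outer face, z up.
- latch_pivot (a point): Centre of the bolt about which the latch bar turns: 60 mm from the hinge axis along the gate, 22 mm outside it, 135 mm above the desk. Its axes turn with the bar: y along the bar to its free end, x the bolt's axis (lifting turns y towards z).
- latch_grip (a point): Where to hold the red upright grip of the latch bar: round plastic, 24 mm in diameter, standing on the bar 115 mm from the bolt. The point is on its centre line, 68 mm above the bar's middle line (203 mm above the desk with the bar down); the grip reaches 18 mm above and 54 mm below it. Same axes as latch_pivot: z runs up the grip.
- catch (a point): Centre of the yellow catch on the outside of the latch post: where the bar's middle line lies when down with the gate shut. An open-topped channel, 16 mm between back plate and front lip for the 8 mm bar; the lip (24 mm wide, 6 mm thick, no ramp) rises 20 mm above this point, to 155 mm above the desk.
- drive: Loose external backup drive, black box with a silver front end, 170 mm long (x), 60 mm wide (y), 92 mm high, 0.5 to 1 kg. Origin: centre of its underside, standing on the cage's floor; the front end (its -x) sticks 35 to 60 mm out of the gateway and would stop the gate. Pushed at half its height it slides without tipping.
- drive_front (a point): Centre of the drive's silver front end face, 46 mm above its underside. Fully inside means that it clears the shut gate, whose inner face is at x = 12 mm in the cage's frame.
- tumbler: Bystander: steel tumbler with orange lid, 76 mm in diameter, 126 mm high; origin at the centre of its underside.
- tape: Bystander: roll of packing tape lying flat, 112 mm in diameter, 50 mm high; origin at the centre of its underside.
- stapler: Bystander: blue and black stapler, 150 mm long (x), 38 mm wide, 56 mm high; origin at the centre of its underside.
Things that resemble listed ones, but are neither listed nor needed, are in the scene too. Leave any pink look-alike of the drive alone.

How it is judged:
On the way, in this order (a step that is already met when the one before it is completed fails the run):
1. the drive is inside: its front end is no longer outside the gateway, and it stands upright on the cage's floor (x of drive_front in the frame of cage above -0.002 m and angle between drive's own z axis and vertical below 0.1 rad), for 0.2 s.
2. the gate is swung nearly shut with the bar lifted above the catch's lip (value of joint gate below 0.06 rad and value of joint latch above 0.15 rad), for 0.05 s.
At the end, for the whole second after the job is handed in: The gate is shut (within 0.03 rad), the latch bar is down in the catch (within 0.04 rad of level), and the drive is at rest and upright (within 0.1 rad) on the cage's floor, with its front end inside the gateway (value of joint gate below 0.03 rad and value of joint latch below 0.04 rad and x of drive_front in the frame of cage above 0 m and angle between drive's own z axis and vertical below 0.1 rad and z of drive in the frame of cage below 0.022 m and linear speed of drive below 0.02 m/s); the robot touches nothing.
It fails at once if the tumbler is shifted by more than 30 mm or tipped (distance of tumbler from where it was at the start of the episode above 0.03 m or angle between tumbler's own z axis and vertical above 0.3 rad).
It fails at once if the tape roll is shifted by more than 30 mm (distance of tape from where it was at the start of the episode above 0.03 m).
It fails at once if the stapler is shifted by more than 30 mm (distance of stapler from where it was at the start of the episode above 0.03 m).
It fails at once if the drive is tipped over (more than 0.6 rad) (angle between drive's own z axis and vertical above 0.6 rad).
It also fails if it takes over 61 s, if anything falls off the work surface, if the arm or the gripper's body presses on something with over 40 N, if the wrist force passes 120 N, or if a joint passes its speed limit or range.

ROBOT

A 6-joint arm with a two-finger parallel gripper is mounted at the origin on the work surface. World frame = base frame: x ahead of the robot, y to its left, z up, the work surface at z = 0. Lengths are in m, angles in rad, forces in N, time in s.
With the tool pointing down it reaches from about 0.35 to 0.85 m from the base axis. Payload 8.1 kg.
Tool frame: the origin (TCP) lies at the very end of the fingers, on their centre line; the grasp point (between the pads) lies 19 mm behind it; z points along the fingers, y is the direction in which the jaws open and shut (so a half turn about z gives the same grasp; the last joint's range is limited). The gripper opens to 93 mm and grips with 3 to 60 N. Pads are 15 mm wide; open, the fingers measure 128 mm over their backs; the gripper's body (75 mm by 188 mm) begins 65 mm behind the grasp point.
Start: joints at [-1.377, 0.13, 1.488, -0, 1.523, -0.085], TCP at [0.165, -0.577, 0.219] pointing down, gripper open.
Joint ranges: [-2.96, 2.96], [-0.89, 2.26], [0.02, 2.5], [-1.34, 4.48], [0, 2.73], [-2.66, 2.66]. Speed limits (rad/s): [2.39, 2.39, 2.79, 3.14, 3.14, 3.14].

INTERFACE

Orientations are given as a rotation vector (axis times angle).
In Python, from plant import robot gives the robot as it stands.
- The arm moves only by the shell command python3 -m inch 'ROWS' [FORCE]. ROWS is JSON, a list that holds one entry, the list of rows, each a list of 7 numbers: the shift along the tool's x, y, z in cm, then the turn, a rotation vector about the tool's x, y, z in degrees, then the gripper command: -1 is fully open, 1 is shut, values between are in proportion. A call has 1 to 5 rows; each row shifts and turns the commanded pose from where the row before left it, along the tool's axes as they then stand; what a row does not reach is not made up. A row lasts 1/10 s, in which the tool goes at most 50 mm and 8.59 degrees, less where a joint would pass 70% of its speed; a pose out of reach is approached as far as the arm can. A call with a gripper value outside its range is refused whole. The fingers move at their own pace and stop on an object; FORCE is the grip in N (left out, the last holds). Time passes only in rows, so rows that do not move let the fingers close. It gives the time, the measured TCP pose, the force and the opening at its end, in the units of the state.
- robot.read_state(): the state, without advancing time (a new reading comes with each control period).
- robot.read_camera(name): name is "scene" or "side" or "wrist"; returns a dict with "image" (480x640x3 uint8, blue, green, red), "K" (3x3 intrinsics, pixels), "distortion" ([k1, k2, p1, p2, k3] as OpenCV has them; the pictures are not rectified), "R" (3x3) and "t" (3): a world point X has camera coordinates R X + t; the wrist camera has in their place "tool_from_camera" (4x4, takes a point from camera to tool coordinates, whose origin is the TCP and whose axes are the flange's). Camera axes: x right, y down, z forward; pixel columns grow to the right and rows downward; lengths in m; the calibration is good to about 2 mm. A picture is of the moment at which its call begins: read the wrist's pose just before it. There is no depth.
- robot.close_job(): hands the job in, once; it reports no verdict.
The state is a dict: "t": time; "q": joint angles; "dq": joint speeds; "joint_torque": joint torques, N m; "tool_pos": TCP position; "orientation": TCP orientation; "force": force on the tool from outside, world axes, zero at the start; "wrist_torque": the same for the moment, N m; "opening": finger opening in m.
Only numpy, scipy, OpenCV 4.12 (cv2) and the standard library are available. Lean on these libraries where they do the work, as an engineer would, in place of code of your own. Each camera call takes 0.05 s, during which the arm holds its last target. There are 200 camera calls.

## Working session

There is one attempt and no reset: what is moved stays moved. The work goes in short steps, Python scripts to look and compute and a shell command to move; the robot and the scene stay as the last step left them, time stands still between calls to the robot, and variables do not carry over. Pictures are saved under pics/ and viewed, about 8 in all and at most 12, crops included, and the job is handed in when it is done.

```bash
ls; mkdir -p pics
python3 - <<'E'
from plant import robot
import cv2,numpy as np
for n in ("scene","side"):
    c=robot.read_camera(n); cv2.imwrite(f"pics/{n}0.png",c["image"])
    print(n,c["K"],c["distortion"],c["R"],c["t"], -np.array(c["R"]).T@c["t"])
s=robot.read_state();print(s["t"],s["tool_pos"],s["orientation"])
E
```

```text
pics
scene [[568.84885473   0.         322.54835477]
 [  0.         568.84885473 240.61278856]
 [  0.           0.           1.        ]] [-0.14079843  0.          0.          0.          0.        ] [[-0.67215953  0.74034675 -0.00939417]
 [ 0.55009292  0.49085559 -0.67561717]
 [-0.4955798  -0.45929019 -0.73719277]] [ 0.4186138  -0.17681553  1.82762281] [1.28437317 0.61628076 1.23178325]
side [[619.6333151    0.         322.05996547]
 [  0.         619.6333151  242.71481092]
 [  0.           0.           1.        ]] [0.04893219 0.         0.         0.         0.        ] [[-0.99204602 -0.1256865   0.00689893]
 [-0.10026604  0.75588932 -0.64697609]
 [ 0.07610133 -0.64252178 -0.76247908]] [0.53841768 0.19548289 1.50404672] [0.43927546 0.88629119 1.2695624 ]
0.1 [ 0.16505111 -0.57632413  0.21771538] [-3.10950445e+00 -4.36273795e-01  1.58552092e-04]
```

View pics/scene0.png

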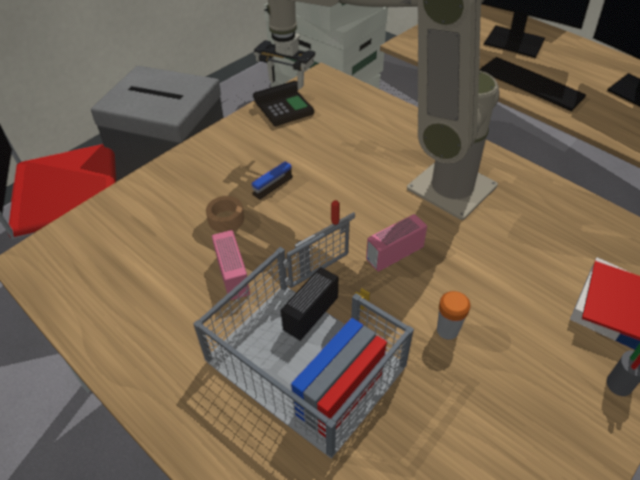

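View pics/side0.png

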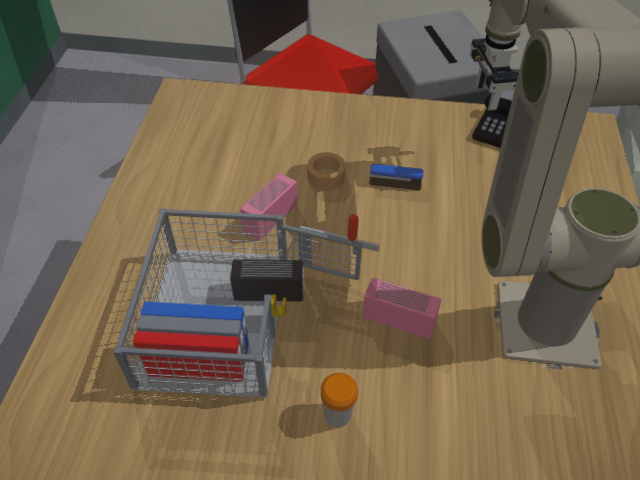

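Both views show the black drive with its silver front in the gateway at side (267,280) / scene (311,302). The look-alikes are two pink boxes at side (270,205) and (400,307). The red grip is at side (353,228) / scene (335,212), the gate is open about 90°, and the yellow catch is at side (279,305). I choose the black drive and will check it in one close crop.

Run:
```python
import cv2,numpy as np
a=cv2.imread("pics/side0.png")[195:405,110:390]; b=cv2.imread("pics/scene0.png")[190:460,190:420]
a=cv2.resize(a,None,fx=2.857,fy=2.857,interpolation=cv2.INTER_CUBIC)
cv2.imwrite("pics/side_c.png",a)
b=cv2.resize(b,None,fx=2.2,fy=2.2,interpolation=cv2.INTER_CUBIC)
cv2.imwrite("pics/scene_c.png",b);print(a.shape,b.shape)
```

```text
(600, 800, 3) (594, 506, 3)
```

View pics/side_c.png

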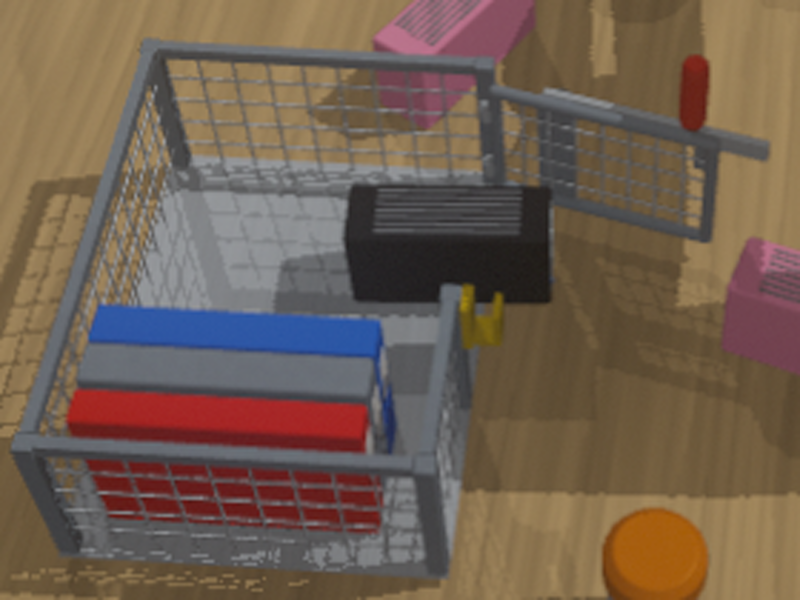

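View pics/scene_c.png

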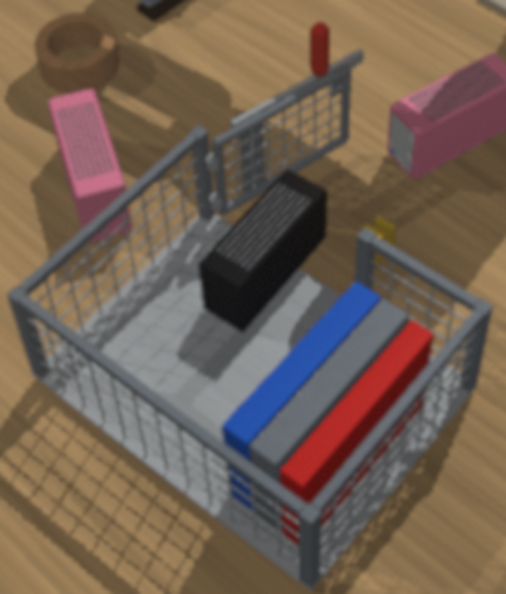

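The crops show that the drive really is black, and it stands upright in the gateway. The cage rim corners, drive corners and grip are all clear, so I'll back-project them at their known heights.

```bash
cat > h.py <<'E'
from plant import robot
import cv2,numpy as np
from scipy.optimize import least_squares
def proj(c,X):
    r,_=cv2.Rodrigues(np.array(c["R"]));return cv2.projectPoints(np.array(X,float).reshape(-1,3),r,np.array(c["t"]),np.array(c["K"]),np.array(c["distortion"]))[0].reshape(-1,2)
def back(c,p,z):
    R=np.array(c["R"]);C=-R.T@c["t"]
    u=cv2.undistortPoints(np.array([[p]],float),np.array(c["K"]),np.array(c["distortion"]))[0,0]
    d=R.T@np.array([u[0],u[1],1]);return C+d*(z-C[2])/d[2]
def cagew(p,X):  # cage->world, p=x,y,yaw
    c,s=np.cos(p[2]),np.sin(p[2]);X=np.array(X,float).reshape(-1,3)
    return np.c_[p[0]+c*X[:,0]-s*X[:,1],p[1]+s*X[:,0]+c*X[:,1],X[:,2]]
def wcage(p,W):
    c,s=np.cos(p[2]),np.sin(p[2]);W=np.array(W,float).reshape(-1,3);d=W[:,:2]-p[:2]
    return np.c_[c*d[:,0]+s*d[:,1],-s*d[:,0]+c*d[:,1],W[:,2]]
E
python3 - <<'E'
from h import *
cs=robot.read_camera("scene");cd=robot.read_camera("side")
S=lambda u,v:(u/2.2+190,v/2.2+190)
D=lambda u,v:(u/2.857+110,v/2.857+195)
rim=[[.3,-.2,.17],[0,-.2,.17],[.3,.2,.17],[0,.2,.17]]
sp=np.array([S(13,296),S(203,128),S(310,517),S(490,306)]);dp=np.array([D(143,40),D(494,60),D(17,440),D(437,465)])
f=lambda p:np.r_[(proj(cs,cagew(p,rim))-sp).ravel(),(proj(cd,cagew(p,rim))-dp).ravel()]
r=least_squares(f,[.6,-.1,0],loss="soft_l1");p=r.x;print("cage",p.round(4),f(p).round(1)); np.save("cage.npy",p)
for n,c,q,z in [("dr fr-y",cs,S(290,170),.106),("fr+y",cs,S(326,192),.106),("bk+y",cs,S(243,268),.106),("bk-y",cs,S(202,262),.106),
 ("D fr-y",cd,D(550,186),.106),("D fr+y",cd,D(552,240),.106),("bk-y",cd,D(351,186),.106),("bk+y",cd,D(347,237),.106),("bottom fr+y",cd,D(552,300),.014),
 ("grip",cs,S(320,28),.216),("grip",cd,D(694,63),.216),("gate free",cd,D(716,135),.160),("bar end",cd,D(766,143),.145),("bar end",cs,S(362,55),.145),
 ("catch lip",cd,D(496,293),.155),("tumb",cd,D(655,553),.126),("tape",cs,S(78,45),.05)]:
    W=back(c,q,z);print(n,W.round(4),wcage(p,W)[0].round(4))
E
```

```text
cage [0.6402 0.0827 0.064 ] [-3.8 -2.6 -2.8 -3.5  0.4  1.2  1.3 -2.5  0.2 -0.8  0.5 -1.5 -2.2  3.6
 -0.1  3.1]
dr fr-y [ 0.5978 -0.0239  0.106 ] [-0.0492 -0.1037  0.106 ]
fr+y [0.5945 0.0292 0.106 ] [-0.049  -0.0504  0.106 ]
bk+y [0.7358 0.0318 0.106 ] [ 0.0921 -0.0568  0.106 ]
bk-y [ 0.7602 -0.0074  0.106 ] [ 0.114  -0.0975  0.106 ]
D fr-y [ 0.5951 -0.0336  0.106 ] [-0.0524 -0.1132  0.106 ]
D fr+y [0.5852 0.0223 0.106 ] [-0.0587 -0.0567  0.106 ]
bk-y [ 0.7608 -0.0118  0.106 ] [ 0.1143 -0.102   0.106 ]
bk+y [0.7523 0.0412 0.106 ] [ 0.1092 -0.0486  0.106 ]
bottom fr+y [0.5874 0.0179 0.014 ] [-0.0569 -0.0613  0.014 ]
grip [ 0.4811 -0.0809  0.216 ] [-0.1692 -0.1531  0.216 ]
grip [ 0.4835 -0.0881  0.216 ] [-0.1673 -0.1604  0.216 ]
gate free [ 0.4603 -0.062   0.16  ] [-0.1887 -0.1329  0.16  ]
bar end [ 0.4187 -0.0716  0.145 ] [-0.2309 -0.1398  0.145 ]
bar end [ 0.4267 -0.0594  0.145 ] [-0.2222 -0.1281  0.145 ]
catch lip [0.6143 0.1146 0.155 ] [-0.0238  0.0335  0.155 ]
tumb [0.4707 0.3001 0.126 ] [-0.1553  0.2278  0.126 ]
tape [ 0.5924 -0.4182  0.05  ] [-0.0797 -0.4968  0.05  ]
```

```bash
python3 -m inch '[[[0,0,-2.5,0,0,-7.8,1],[0,0,-2.5,0,0,-7.8,1],[0,0,-2.5,0,0,-7.8,1],[0,0,0,0,0,-7.8,1],[0,0,0,0,0,-7.8,1]]]' 20
python3 -m inch '[[[0,0,0,0,0,-7.8,1],[0,0,0,0,0,-7.8,1],[0,0,0,0,0,-7.8,1],[0,0,0,0,0,-7.8,1],[0,0,0,0,0,-7.8,1]]]'
python3 -m inch '[[[3.5,2.6,0,0,0,0,1],[3.5,2.6,0,0,0,0,1],[3.5,2.6,0,0,0,0,1],[3.5,2.6,0,0,0,0,1],[3.5,2.6,0,0,0,0,1]]]'
python3 -m inch '[[[3.5,2.6,0,0,0,0,1],[3.5,2.6,0,0,0,0,1],[3.5,2.6,0,0,0,0,1],[3.5,2.6,0,0,0,0,1],[3.5,2.6,0,0,0,0,1]]]'
python3 -m inch '[[[0,0,0,0,0,0,1]]]'
```

```text
t: 0.7
tool_pos: [0.1652, -0.5773, 0.2949]
orientation: [2.781, 1.457, -0.001]
force: [0.5, 1.3, 0.0]
opening: 0.0578
t: 1.2
tool_pos: [0.1651, -0.5767, 0.2933]
orientation: [-2.136, -2.303, -0.0]
force: [-0.3, 0.3, -0.4]
opening: 0.0176
t: 1.7
tool_pos: [0.2832, -0.3916, 0.2934]
orientation: [-2.144, -2.297, -0.0]
force: [0.8, -0.8, 0.2]
opening: 0.0005
t: 2.2
tool_pos: [0.4008, -0.208, 0.2937]
orientation: [2.143, 2.297, 0.0]
force: [0.7, -0.1, -0.2]
opening: 0.0006
t: 2.3
tool_pos: [0.4023, -0.2055, 0.2937]
orientation: [-2.136, -2.303, -0.003]
force: [-0.6, -0.3, -0.4]
opening: 0.0003
```

```bash
python3 -m inch '[[[4,3.1,0,0,0,0,1],[4,3.1,0,0,0,0,1],[4,3.1,0,0,0,0,1],[4,3.1,0,0,0,0,1],[4,3.1,0,0,0,0,1]]]'
python3 -m inch '[[[0,0,0,0,0,-0.6,1],[0,0,0,0,0,0,1]]]'
python3 - <<'E'
from h import *
s=robot.read_state();c=robot.read_camera("wrist");cv2.imwrite("pics/w1.png",c["image"])
T=np.eye(4);T[:3,:3]=cv2.Rodrigues(np.array(s["orientation"]))[0];T[:3,3]=s["tool_pos"]
np.savez("w1.npz",M=T@np.array(c["tool_from_camera"]),K=c["K"],d=c["distortion"]);print(s["tool_pos"],s["orientation"],s["q"])
E
```

```text
t: 2.8
tool_pos: [0.5401, -0.0009, 0.2936]
orientation: [2.143, 2.296, -0.0]
force: [0.6, -0.5, -0.0]
opening: 0.0005
t: 3.0
tool_pos: [0.5393, -0.0016, 0.2929]
orientation: [-2.128, -2.31, 0.002]
force: [-0.3, 0.4, 0.3]
opening: 0.0006
[ 0.53932303 -0.00163803  0.29291677] [-2.12762310e+00 -2.31022157e+00  2.17031603e-03] [-9.77222348e-02 -5.17193186e-02  1.54099742e+00 -5.58832814e-04
  1.65387082e+00 -1.80013292e-01]
```

View pics/w1.png

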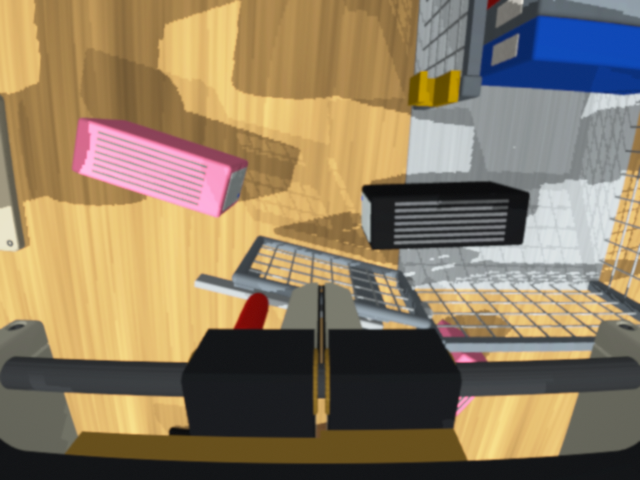

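The wrist view shows the drive's silver front at (367,220), with its top front corners at (371,200) and (373,248). The catch is at (435,88), and the gate's free edge runs from (261,238) to (238,278). The red grip is at (250,310).

```bash
cat >> h.py <<'E'
def wcam(f):
    d=np.load(f);M=d["M"];R=M[:3,:3].T;return dict(K=d["K"],distortion=d["d"],R=R,t=-R@M[:3,3])
E
python3 - <<'E'
from h import *
c=wcam("w1.npz");p=np.load("cage.npy")
for n,q,z in [("f+y",(371,200),.106),("f-y",(373,248),.106),("b-y",(523,243),.106),("b+y",(527,198),.106),("bot f+y",(362,187),.014),("lip",(412,90),.155),("lip/right of catch",(460,90),.155),("gate free top",(236,278),.16),("gate free bot",(261,238),.022),("bar end",(197,280),.145),("latch post top",(478,20),.17)]:
    W=back(c,q,z);print(n,W.round(4),wcage(p,W)[0].round(4))
print(proj(c,cagew(p,[[0,.2,.17],[-.016,.045,.155],[-.032,.045,.155],[0,-.17,.17],[0,.037,.17],[.016,.037,.17],[0,.037,.014],[0,-.16,0.014]])).round())
E
```

```text
f+y [0.5888 0.0191 0.106 ] [-0.0553 -0.0602  0.106 ]
f-y [ 0.5976 -0.0328  0.106 ] [-0.0499 -0.1125  0.106 ]
b-y [ 0.7621 -0.0132  0.106 ] [ 0.1155 -0.1035  0.106 ]
b+y [0.7538 0.0361 0.106 ] [ 0.1104 -0.0538  0.106 ]
bot f+y [0.5898 0.0193 0.014 ] [-0.0543 -0.06    0.014 ]
lip [0.6037 0.1218 0.155 ] [-0.0339  0.0413  0.155 ]
lip/right of catch [0.6438 0.1258 0.155 ] [0.0063 0.0428 0.155 ]
gate free top [ 0.4627 -0.0562  0.16  ] [-0.186  -0.1272  0.16  ]
gate free bot [ 0.4633 -0.058   0.022 ] [-0.1856 -0.129   0.022 ]
bar end [ 0.42   -0.0686  0.145 ] [-0.2294 -0.1369  0.145 ]
latch post top [0.6435 0.175  0.17  ] [0.0092 0.092  0.17  ]
[[ 478. -138.]
 [ 434.   86.]
 [ 415.   85.]
 [ 430.  327.]
 [ 459.   95.]
 [ 478.   96.]
 [ 410.  109.]
 [ 397.  260.]]
```

```bash
python3 -m inch '[[[-0.5,0,4,0,0,1,1],[0,0,4,0,0,0,1],[0,0,4,0,0,0,1],[0,0,4,0,0,0,1],[0,0,3,0,0,0,1]]]'
python3 -m inch '[[[0,0,1.8,0,0,0,1],[0,1,0,0,0,0,1],[0,1,0,0,0,0,1],[0,1,0,0,0,0,1]]]'
python3 -m inch '[[[0,1,0,0,0,0,1],[0,1,0,0,0,0,1],[0,1,0,0,0,0,1],[0,0,0,0,0,0,1]]]'
```

```text
t: 3.55
tool_pos: [0.538, -0.009, 0.1013]
orientation: [-2.154, -2.286, 0.002]
force: [0.0, -0.5, 0.8]
opening: 0.0007
t: 3.95
tool_pos: [0.5721, -0.006, 0.088]
orientation: [2.15, 2.286, 0.003]
force: [0.1, -0.5, -0.6]
opening: 0.0005
t: 4.35
tool_pos: [0.6014, -0.003, 0.086]
orientation: [2.15, 2.289, 0.002]
force: [-0.2, -0.4, -0.8]
opening: 0.0005
```

```bash
cat > look.py <<'E'
import sys
from h import *
f=sys.argv[1];s=robot.read_state();c=robot.read_camera("wrist");cv2.imwrite(f"pics/{f}.png",c["image"])
T=np.eye(4);T[:3,:3]=cv2.Rodrigues(np.array(s["orientation"]))[0];T[:3,3]=s["tool_pos"]
np.savez(f"{f}.npz",M=T@np.array(c["tool_from_camera"]),K=c["K"],d=c["distortion"])
print(s["t"],s["tool_pos"],s["orientation"],s["q"],"cage",wcage(np.load("cage.npy"),s["tool_pos"]))
E
python3 look.py w2
```

```text
4.35 [ 0.60141549 -0.003       0.08598663] [2.14985631e+00 2.28890287e+00 1.94520407e-03] [-9.03035718e-02  2.30899393e-01  1.62344486e+00  1.33663816e-04
  1.28540150e+00 -1.52971698e-01] cage [[-0.04416348 -0.08303119  0.08598663]]
```

View pics/w2.png

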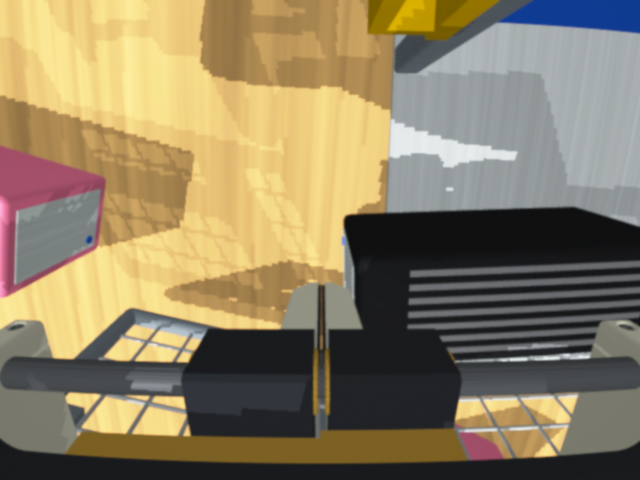

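The fingertip at (362,320) is against the drive's front edge, whose top corner is at about (357,258) and bottom corner at (345,216). I'll check that position numerically.

```bash
python3 - <<'E'
from h import *
c=wcam("w2.npz");p=np.load("cage.npy")
for n,q,z in [("f+y",(357,258),.106),("bot",(345,216),.014),("post",(390,190),.014)]:
    print(n,wcage(p,back(c,q,z))[0].round(4))
print(wcage(p,robot.read_state()["tool_pos"]))
E
python3 -m inch '[[[0,1,0,0,0,0,1],[0,1,0,0,0,0,1],[0,1,0,0,0,0,1],[0,1,0,0,0,0,1],[0,1,0,0,0,0,1]]]'
python3 -m inch '[[[0,1,0,0,0,0,1],[0,0.6,0,0,0,0,1],[0,0,0,0,0,0,1]]]'
```

```text
f+y [-0.0282 -0.0553  0.106 ]
bot [-0.0274 -0.0571  0.014 ]
post [ 0.0036 -0.0385  0.014 ]
[[-0.04489577 -0.08297686  0.08569412]]
t: 4.9
tool_pos: [0.6495, 0.0001, 0.0852]
orientation: [-2.15, -2.289, 0.001]
force: [-2.2, -0.5, 1.0]
opening: 0.0004
t: 5.2
tool_pos: [0.6662, 0.001, 0.0854]
orientation: [2.151, 2.29, 0.001]
force: [0.6, -0.3, 0.1]
opening: 0.0008
```

```bash
python3 -m inch '[[[0,-2,0,0,0,0,1],[0,-2,0,0,0,0,1],[0,0,-4.5,0,0,0,-1],[0,0,-4.5,0,0,0,-1],[0,0,-4.5,0,0,0,-1]]]'
python3 -m inch '[[[0,0,-4.5,0,0,0,-1],[0,0,-4,0,0,0,-1],[-1.8,-3.7,0,0,0,0,-1],[-1.8,-3.7,0,0,0,0,-1],[-1.8,-3.7,0,0,0,0,-1]]]'
python3 -m inch '[[[-1.8,-3.7,0,0,0,0,-1],[0,0,0,0,0,-7.6,-1],[0,0,0,0,0,-7.6,-1],[0,0,0,0,0,-7.6,-1],[0,0,0,0,0,-7.6,-1]]]'
python3 -m inch '[[[0,0,0,0,0,-7.6,-1],[0,0,0,0,0,-7.6,-1],[0,0,0,0,0,-7.6,-1],[0,0,0,0,0,-7.6,-1],[0,0,0,0,0,-7.6,-1]]]'
python3 -m inch '[[[0,0,0,0,0,-7.6,-1],[0,0,0,0,0,0,-1]]]'
python3 look.py w3
```

```text
t: 5.7
tool_pos: [0.6249, -0.0015, 0.2219]
orientation: [-2.151, -2.289, 0.0]
force: [1.7, -0.1, 0.6]
opening: 0.0195
t: 6.2
tool_pos: [0.5173, -0.0628, 0.3059]
orientation: [2.149, 2.289, 0.001]
force: [-0.2, -1.3, 0.1]
opening: 0.06
t: 6.7
tool_pos: [0.4823, -0.0827, 0.3059]
orientation: [1.468, 2.776, 0.001]
force: [-0.1, -0.7, -0.5]
opening: 0.0926
t: 7.2
tool_pos: [0.4824, -0.0826, 0.3058]
orientation: [0.484, 3.103, -0.0]
force: [-0.3, 0.5, -1.1]
opening: 0.093
t: 7.4
tool_pos: [0.4824, -0.0826, 0.3058]
orientation: [0.282, 3.128, -0.0]
force: [-0.5, 0.9, -0.3]
opening: 0.0929
7.4 [ 0.48240713 -0.08262297  0.30578091] [ 2.81987525e-01  3.12792204e+00 -1.68575777e-04] [-2.74487787e-01 -1.92022407e-01  1.64689565e+00  7.58430563e-05
  1.68573095e+00 -1.66545805e+00] cage [[-0.16801914 -0.15488231  0.30578091]]
```

View pics/w3.png

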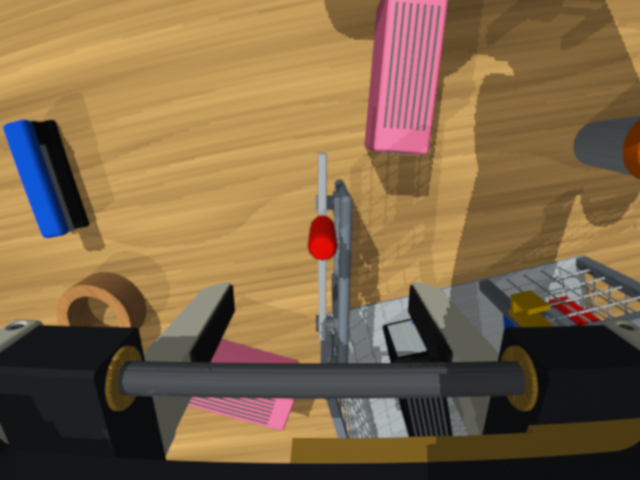

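The drive now sits inside the cage, its front at (405,340). The red grip top is at (321,245), midway between the fingers, and the gate lies parallel to the tool x axis.

Run:
```python
from h import *
c=wcam("w3.npz");p=np.load("cage.npy");s=robot.read_state();R=cv2.Rodrigues(np.array(s["orientation"]))[0]
for n,q,z in [("griptop",(321,245),.215),("grip base",(321,225),.15),("barend",(322,154),.14),("gate free",(340,183),.16),("gate far",(340,380),.16),("drive f top a",(384,322),.106),("b",(425,316),.106)]:
    W=back(c,q,z);print(n,W.round(4),wcage(p,W)[0].round(4),"tool",(R.T@(W-s["tool_pos"])).round(4))
```

```text
griptop [ 0.4819 -0.0844  0.215 ] [-0.1686 -0.1566  0.215 ] tool [ 0.0002 -0.0018  0.0908]
grip base [ 0.4825 -0.0845  0.15  ] [-0.1681 -0.1568  0.15  ] tool [-0.0003 -0.0019  0.1558]
barend [ 0.4175 -0.0719  0.14  ] [-0.2321 -0.14    0.14  ] tool [ 0.0659 -0.0014  0.1657]
gate free [ 0.4445 -0.0603  0.16  ] [-0.2044 -0.1301  0.16  ] tool [0.0415 0.015  0.1457]
gate far [ 0.6558 -0.0947  0.16  ] [ 0.0042 -0.178   0.16  ] tool [-0.1725  0.02    0.1459]
drive f top a [ 0.6256 -0.0333  0.106 ] [-0.022  -0.1148  0.106 ] tool [-0.1316  0.0748  0.1999]
b [0.6266 0.0164 0.106 ] [-0.0178 -0.0653  0.106 ] tool [-0.1234  0.1238  0.1999]
```

```bash
python3 - <<'E'
from h import *
c=wcam("w3.npz");p=np.load("cage.npy")
for q,z in [((384,322),.014),((425,316),.014),((398,357),.106),((432,352),.106)]: print(wcage(p,back(c,q,z))[0].round(4))
E
python3 -m inch '[[[0,-0.2,4,0,0,0,-1],[0,0,4,0,0,0,-1],[0,0,3,0,0,0,-1],[0,0,1.2,0,0,0,-1],[0,0,0,0,0,0,0.5]]]' 20
python3 -m inch '[[[0,0,0,0,0,0,1],[0,0,0,0,0,0,1],[0,0,0,0,0,0,1],[0,0,0,0,0,0,1],[0,0,0,0,0,0,1]]]' 20
```

```text
[ 0.035  -0.1094  0.014 ]
[ 0.0402 -0.0474  0.014 ]
[ 0.0316 -0.1068  0.106 ]
[ 0.0351 -0.064   0.106 ]
t: 7.95
tool_pos: [0.4808, -0.0843, 0.182]
orientation: [-0.289, -3.125, -0.001]
force: [-0.6, 0.3, 0.1]
opening: 0.0888
t: 8.45
tool_pos: [0.4823, -0.0847, 0.1842]
orientation: [0.286, 3.128, -0.0]
force: [-0.0, 0.2, -0.5]
opening: 0.0498
```

```bash
python3 -m inch '[[[0,0,0,0,0,0,1],[0,0,0,0,0,0,1],[0,0,0,0,0,0,1],[0,0,0,0,0,0,1],[0,0,0,0,0,0,1]]]' 20
python3 -m inch '[[[0,0,0,0,0,0,1],[0,0,0,0,0,0,1]]]' 20
cat > lift.py <<'E'
import numpy as np
p=(115,68)
for th in (0,.1,.2,.3,.35,.4):
    c,s=np.cos(th),np.sin(th);print(th,"y",round(115*c-68*s-115,1),"z",round(115*s+68*c-68,1))
E
python3 lift.py
```

```text
t: 8.95
tool_pos: [0.482, -0.0846, 0.1836]
orientation: [0.285, 3.129, 0.0]
force: [0.1, 0.7, -0.3]
opening: 0.0239
t: 9.15
tool_pos: [0.482, -0.0845, 0.1836]
orientation: [0.285, 3.129, 0.0]
force: [0.9, 1.4, -0.5]
opening: 0.0237
0 y 0.0 z 0.0
0.1 y -7.4 z 11.1
0.2 y -15.8 z 21.5
0.3 y -25.2 z 30.9
0.35 y -30.3 z 35.3
0.4 y -35.6 z 39.4
```

```bash
python3 -m inch '[[[-0.37,0,-0.56,0,0,0,1],[-0.37,0,-0.55,0,0,0,1],[-0.42,0,-0.52,0,0,0,1],[-0.42,0,-0.52,0,0,0,1],[0,0,0,0,0,0,1]]]' 25
python3 -m inch '[[[-0.47,0,-0.47,0,0,0,1],[-0.47,0,-0.47,0,0,0,1],[-0.5,0,-0.44,0,0,0,1],[0,0,0,0,0,0,1]]]' 25
```

```text
t: 9.65
tool_pos: [0.4985, -0.0876, 0.206]
orientation: [0.285, 3.127, -0.0]
force: [1.2, -0.0, -3.6]
opening: 0.0239
t: 10.05
tool_pos: [0.5127, -0.0902, 0.2198]
orientation: [0.285, 3.127, -0.0]
force: [-0.2, 0.9, -4.1]
opening: 0.0239
```

```bash
python3 -m inch '[[[0.14,1.27,0,0,0,5,1],[0.14,1.27,0,0,0,5,1],[0.14,1.27,0,0,0,5,1],[0.14,1.27,0,0,0,5,1],[0,0,0,0,0,0,1]]]' 25
cat > st.py <<'E'
from h import *
s=robot.read_state();p=np.load("cage.npy");R=cv2.Rodrigues(np.array(s["orientation"]))[0]
g=wcage(p,s["tool_pos"])[0];r=g[:2]-[.006,-.176]
print(s["t"],"cage",g.round(4),"tool F",(R.T@s["force"]).round(1),"a~",round(np.arctan2(-r[0],r[1])-np.arctan2(.022,.1447),4),"rad",np.hypot(*r).round(4),"toolyaw-cage",round(np.arctan2(R[1,1],R[0,1])-p[2],4),"open",s["opening"],"q",s["q"].round(2))
E
python3 st.py
```

```text
t: 10.55
tool_pos: [0.5222, -0.039, 0.2197]
orientation: [0.826, 3.031, 0.001]
force: [-3.2, 1.2, 1.5]
opening: 0.0239
10.55 cage [-0.1255 -0.1139  0.2197] tool F [ 3.3 -0.6 -1.5] a~ 0.9785 rad 0.1454 toolyaw-cage 0.9749 open 0.02393995802218309 q [-0.17 -0.08  1.7   0.    1.52 -1.21]
```

```bash
python3 -m inch '[[[0.14,1.27,0,0,0,5,1],[0.14,1.27,0,0,0,5,1],[0.14,1.27,0,0,0,5,1],[0.14,1.27,0,0,0,5,1],[0.14,1.27,0,0,0,5,1]]]' 25
python3 -m inch '[[[0.14,1.27,0,0,0,5,1],[0.14,1.27,0,0,0,5,1],[0,0,0,0,0,0,1]]]' 25
python3 st.py
python3 - <<'E'
from h import *
c=robot.read_camera("side");cv2.imwrite("pics/s2.png",cv2.resize(c["image"][150:390,110:430],None,fx=2.5,fy=2.5,interpolation=cv2.INTER_CUBIC))
E
```

```text
t: 11.05
tool_pos: [0.5572, 0.0132, 0.2201]
orientation: [-1.462, -2.779, -0.001]
force: [-6.1, 5.1, 3.4]
opening: 0.0235
t: 11.35
tool_pos: [0.5783, 0.03, 0.2202]
orientation: [-1.697, -2.643, -0.004]
force: [-6.4, 6.9, 4.6]
opening: 0.0234
11.35 cage [-0.0651 -0.0487  0.2202] tool F [ 8.9 -2.9 -4.6] a~ 0.3583 rad 0.1458 toolyaw-cage 0.3651 open 0.02340622796213216 q [-0.04  0.07  1.55  0.    1.52 -0.47]
```

View pics/s2.png

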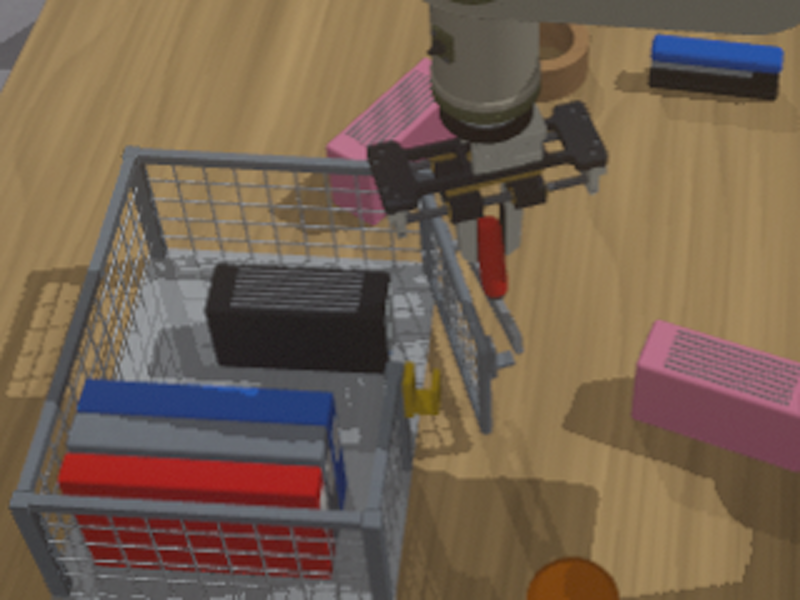

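The gate is about 0.36 rad from shut, with the bar's end at (517,350), the gripper holding the grip, and the drive clear inside. I'll check the bar's lift angle against the model.

```bash
python3 - <<'E'
from h import *
c=robot.read_camera("side");p=np.load("cage.npy")
def G(a,y,x,z): return [.006-y*np.sin(a)+x*np.cos(a),-.176+y*np.cos(a)+x*np.sin(a),z]
for a in (.33,.36,.39):
  for th in (0,.2,.35): print(a,th,((proj(c,cagew(p,[G(a,.06+.182*np.cos(th),-.022,.135+.182*np.sin(th)),G(a,.205,0,.16)]))-[110,150])*2.5).round())
E
python3 -m inch '[[[0.3,0,-0.1,0,0,0,1],[0,0,0,0,0,0,1]]]' 25; python3 st.py
```

```text
0.33 0 [[512. 398.]
 [477. 353.]]
0.33 0.2 [[511. 371.]
 [477. 353.]]
0.33 0.35 [[509. 346.]
 [477. 353.]]
0.36 0 [[520. 395.]
 [484. 352.]]
0.36 0.2 [[519. 368.]
 [484. 352.]]
0.36 0.35 [[516. 344.]
 [484. 352.]]
0.39 0 [[527. 393.]
 [490. 350.]]
0.39 0.2 [[526. 366.]
 [490. 350.]]
0.39 0.35 [[524. 341.]
 [490. 350.]]
t: 11.65
tool_pos: [0.5765, 0.03, 0.2196]
orientation: [1.696, 2.643, -0.001]
force: [3.5, -2.4, -6.4]
opening: 0.0237
11.65 cage [-0.0669 -0.0485  0.2196] tool F [-3.6  2.2  6.4] a~ 0.3687 rad 0.1469 toolyaw-cage 0.3659 open 0.023730598529060457 q [-0.04  0.07  1.55 -0.    1.52 -0.47]
```

```bash
python3 -m inch '[[[0.06,1.27,0,0,0,5,1],[0.12,1.27,0,0,0,5,1],[0.12,1.27,0,0,0,5,1],[0,0,0,0,0,0,1]]]' 25; python3 st.py
```

```text
t: 12.05
tool_pos: [0.612, 0.0469, 0.2201]
orientation: [-2.029, -2.398, -0.002]
force: [-0.6, 2.5, -1.7]
opening: 0.0237
12.05 cage [-0.0304 -0.0339  0.2201] tool F [ 2.6 -0.2  1.7] a~ 0.0996 rad 0.1467 toolyaw-cage 0.1024 open 0.023695671569771364 q [-0.01  0.17  1.45  0.    1.53 -0.17]
```

```bash
python3 -m inch '[[[0.06,0.7,0,0,0,2.8,1],[0.06,0.7,0,0,0,2.8,1],[0,0,0,0,0,0,1]]]' 25; python3 st.py
```

```text
t: 12.35
tool_pos: [0.6251, 0.0502, 0.2205]
orientation: [-2.141, -2.299, -0.002]
force: [-0.4, 6.2, -0.7]
opening: 0.0233
12.35 cage [-0.0171 -0.0315  0.2205] tool F [6.2 0.  0.7] a~ 0.0079 rad 0.1464 toolyaw-cage 0.0073 open 0.023297748753291363 q [-0.    0.2   1.41  0.    1.53 -0.07]
```

```bash
for i in 1 2; do :; done; python3 -m inch '[[[0.1,0.25,0,0,0,0.4,1],[0,0,0,0,0,0,1]]]' 25; python3 st.py; python3 -m inch '[[[0,0.25,0,0,0,0,1],[0,0,0,0,0,0,1]]]' 25; python3 st.py
```

```text
t: 12.55
tool_pos: [0.6271, 0.051, 0.2202]
orientation: [-2.149, -2.291, -0.001]
force: [-1.2, 4.6, 0.9]
opening: 0.0237
12.55 cage [-0.0151 -0.0308  0.2202] tool F [ 4.6 -0.9 -0.9] a~ -0.0064 rad 0.1467 toolyaw-cage -0.0002 open 0.023679060191187255 q [-0.    0.21  1.4   0.    1.53 -0.06]
t: 12.75
tool_pos: [0.6282, 0.0514, 0.22]
orientation: [-2.147, -2.289, 0.002]
force: [-10.3, 5.8, 4.5]
opening: 0.0239
12.75 cage [-0.0139 -0.0305  0.22  ] tool F [  6.5 -10.   -4.5] a~ -0.0149 rad 0.1469 toolyaw-cage -0.0001 open 0.023910832211894266 q [-0.    0.21  1.39  0.    1.54 -0.06]
```

```bash
python3 -m inch '[[[0.5,0,0.44,0,0,0,1],[0.47,0,0.47,0,0,0,1],[0.47,0,0.47,0,0,0,1],[0.42,0,0.52,0,0,0,1],[0,0,0,0,0,0,1]]]' 25; python3 st.py
```

```text
t: 13.25
tool_pos: [0.6271, 0.0696, 0.2003]
orientation: [-2.148, -2.29, 0.004]
force: [-8.7, 3.1, 1.6]
opening: 0.0235
13.25 cage [-0.0139 -0.0122  0.2003] tool F [ 3.7 -8.5 -1.5] a~ -0.03 rad 0.165 toolyaw-cage 0.0002 open 0.02351501632888498 q [ 0.03  0.22  1.42 -0.    1.5  -0.03]
```

```bash
python3 -m inch '[[[0.42,0,0.52,0,0,0,1],[0.37,0,0.55,0,0,0,1],[0.32,0,0.45,0,0,0,1],[0,0,0,0,0,0,1]]]' 25; python3 st.py
```

```text
t: 13.65
tool_pos: [0.6264, 0.0801, 0.1852]
orientation: [-2.148, -2.29, 0.004]
force: [-7.9, 1.3, 0.1]
opening: 0.0233
13.65 cage [-0.0139 -0.0017  0.1852] tool F [ 1.8 -7.8 -0.1] a~ -0.0374 rad 0.1754 toolyaw-cage -0.0001 open 0.023308529854188235 q [ 0.05  0.23  1.43 -0.    1.48 -0.02]
```

```bash
python3 -m inch '[[[0,-0.15,0,0,0,0,0.5],[0,0,0,0,0,0,-1],[0,0,0,0,0,0,-1],[0,0,0,0,0,0,-1],[0,0,0,0,0,0,-1]]]' 25
python3 -m inch '[[[0,0,0,0,0,0,-1],[0,0,0,0,0,0,-1],[0,0,0,0,0,0,-1],[0,0,-2,0,0,0,-1],[0,0,-4,0,0,0,-1]]]' 25
python3 -m inch '[[[0,0,-4,0,0,0,-1],[0,0,-4,0,0,0,-1],[-3,-3,0,0,0,0,-1],[-3,-3,0,0,0,0,-1],[-3,-3,0,0,0,0,-1]]]'
python3 -m inch '[[[-3,-3,0,0,0,0,-1],[-3,-3,0,0,0,0,-1],[0,0,0,0,0,0,-1]]]'
python3 look.py w4
python3 - <<'E'
from h import *
a=robot.read_camera("side")["image"][150:390,110:430];a=cv2.resize(a,(800,600),interpolation=cv2.INTER_CUBIC)
cv2.imwrite("pics/s3.png",a)
E
```

```text
t: 14.15
tool_pos: [0.6267, 0.0802, 0.186]
orientation: [2.151, 2.289, 0.001]
force: [0.7, -0.2, -0.1]
opening: 0.051
t: 14.65
tool_pos: [0.624, 0.0804, 0.2419]
orientation: [-2.147, -2.286, 0.009]
force: [0.1, 0.3, -0.2]
opening: 0.0903
t: 15.15
tool_pos: [0.5414, -0.0157, 0.326]
orientation: [2.15, 2.29, 0.0]
force: [-0.2, -0.9, -0.5]
opening: 0.0932
t: 15.45
tool_pos: [0.4838, -0.0817, 0.3264]
orientation: [2.154, 2.284, -0.001]
force: [1.7, -1.0, 0.5]
opening: 0.0932
15.45 [ 0.48382923 -0.08168171  0.32635205] [ 2.15444604e+00  2.28449920e+00 -1.45438192e-03] [-2.70630265e-01 -1.86949531e-01  1.60550091e+00 -1.50715107e-03
  1.72220224e+00 -3.29437877e-01] cage [[-0.16653977 -0.1540339   0.32635205]]
```

View pics/s3.png

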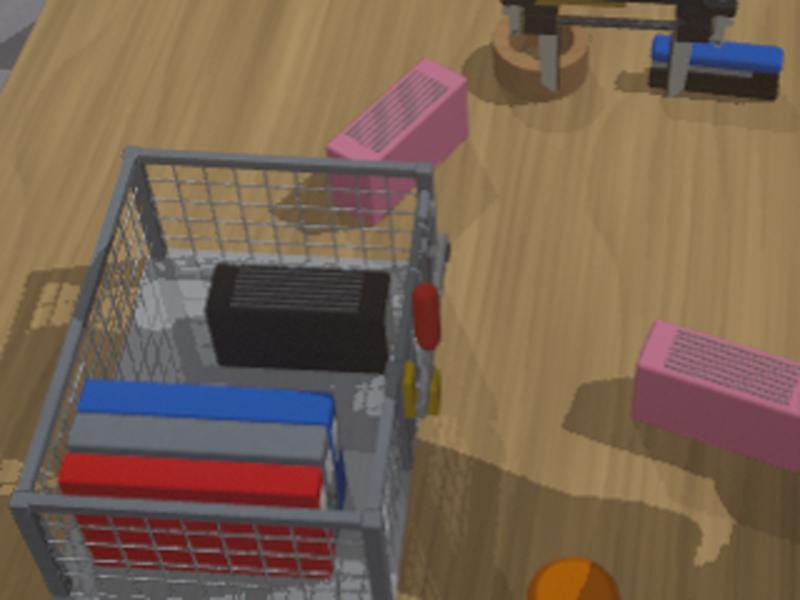

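View pics/w4.png

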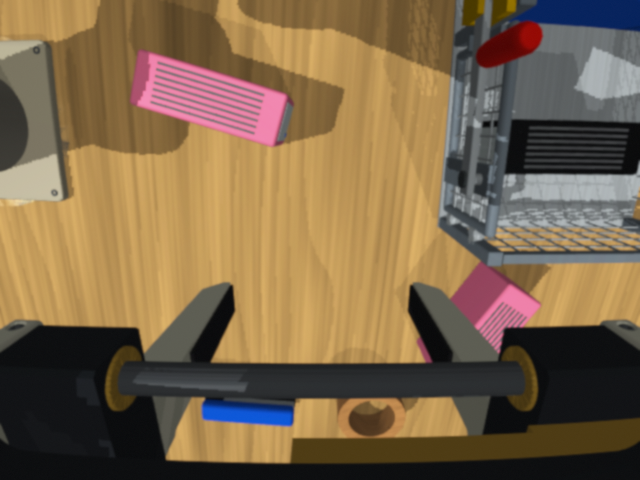

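The gate is shut, with the bar end between the yellow plates at (425,390) and the grip top at (427,292). The drive and the bystanders are undisturbed. Last, a numeric check against the model with the bar down and the gate shut.

Run:
```python
from h import *
c=robot.read_camera("side");p=np.load("cage.npy");w=wcam("w4.npz")
def G(a,th):
    f=lambda y,z:(.06+y*np.cos(th)-z*np.sin(th),.135+y*np.sin(th)+z*np.cos(th))
    o=[]
    for y,z in (f(.115,.08),f(.182,0)): o.append([.006-y*np.sin(a)-.022*np.cos(a),-.176+y*np.cos(a)-.022*np.sin(a),z])
    return cagew(p,o)
for a,th in ((0,0),(0,.06),(.04,0)): print(a,th,((proj(c,G(a,th))-[110,150])*2.5).round().tolist(),proj(w,G(a,th)).round().tolist())
im=robot.read_camera("side")["image"].astype(int)
m=(im[...,2]>120)&(im[...,1]<50)&(im[...,0]<50);m[:,:270]=0;m[:,290:]=0;m[300:]=0
v,u=np.nonzero(m);print("red grip s3 px u",((u.min()-110)*2.5,(u.max()-110)*2.5),"v",((v.min()-150)*2.5,(v.max()-150)*2.5))
```

```text
0 0 [[426.0, 295.0], [422.0, 412.0]] [[523.0, 37.0], [484.0, -18.0]]
0 0.06 [[427.0, 286.0], [422.0, 405.0]] [[528.0, 42.0], [489.0, -23.0]]
0.04 0 [[434.0, 295.0], [433.0, 412.0]] [[514.0, 38.0], [473.0, -18.0]]
red grip s3 px u (np.float64(400.0), np.float64(447.5)) v (np.float64(-257.5), np.float64(295.0))
```

```bash
python3 -c "
from plant import robot
print(robot.read_state()['t'],robot.close_job())"
```

```text
the job is handed in; nothing more can be done
15.65 None
```

The drive is inside the cage and the gate is shut and latched. I handed the job in at 15.65 s of the 61 s; no verdict was reported.

**What I did:** I pushed the black drive in with closed fingers, lifted the bar to about 0.35 rad by its red grip, and swung the gate onto its stop (about 10 N). I then lowered the bar into the catch, let go and moved the arm clear.

**Last checks:**
- **Drive:** its front end measured about 33–38 mm inside the gateway, against the 12 mm it needs. It stands upright.
- **Gate and bar:** the grip and bar end lie within a few pixels of where they should be with the gate shut and the bar level. The bar shows between the catch's two yellow plates.
- **Bystanders:** the tumbler, tape roll, stapler and pink boxes look undisturbed. I judged this by eye in the pictures and did not measure it.

**Did not agree or failed:**
- The cage position fit was off by up to about 4 pixels in the scene camera, but the wrist camera confirmed it to a few mm.
- A last automatic measurement of the red grip also picked up other red things, so I went by my own reading of the picture.

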